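# Unstack a gift set onto its display risers

### The arm

A 6-joint arm with a two-finger parallel gripper is mounted at the origin on a cart in front of the work surface, level with it; the furniture and walls round the work are solid. World frame = base frame: x ahead of the robot, y to its left, z up, the work surface at z = 0. Lengths are in mm, angles in degrees, forces in N, time in s.
With the tool pointing down it reaches from about 300 to 850 mm from the base axis. Payload 4.2 kg.
Tool frame: the origin (TCP) lies on the centre line of the jaws, within the pads' length; the fingertips stand 14 mm ahead of it and the grasp point (between the pads) lies 5 mm behind it; z points along the fingers, y is the line along which they close (so a half turn about z gives the same grasp; the last joint's range is limited). The gripper opens to 91 mm and grips with 3 to 60 N. Pads are 32 mm wide; open, the fingers measure 118 mm over their backs; the gripper's body (76 mm by 178 mm) begins 60 mm behind the grasp point.
Start: joints at [63.312, 18.312, 89.639, -0, 72.044, -1.146], TCP at [247.932, 518.817, 227.976] pointing down, gripper open.
Joint ranges: [-177.97, 177.97], [-48.28, 115.42], [12.27, 149.76], [-77.06, 257.06], [2.81, 150.46], [-146.56, 146.56]. Speed limits (degrees/s): [147.25, 147.25, 180, 180, 180, 180].

### API

Orientations are given as [roll, pitch, yaw] about the fixed x, y, z axes, in that order (R = Rz(yaw) Ry(pitch) Rx(roll)).
In Python, from workcell import env gives the robot as it stands.
- The arm moves only by the tool arm_command, never from a script. Its argument "motion" is a list of rows, each an object with "offset": the shift along the tool's x, y, z in m, a list of three; "spin": the turn about the tool's z in rad. In form: [{"offset": [tx, ty, tz], "spin": spin}, ...]. A call has 1 to 5 rows; each row shifts and turns the commanded pose from where the row before left it, along the tool's axes as they then stand; what a row does not reach is not made up. A row lasts 1/8 s, in which the tool goes at most 62.5 mm and 10.7 degrees, less where a joint would pass 70% of its speed; a pose out of reach is approached as far as the arm can. A call with a gripper value outside its range is refused whole. "jaw" is the finger opening in m, from 0 to 0.0912, set as the call begins (left out, the last holds). The fingers move at their own pace and stop on an object; "newtons" is the grip in N (left out, the last holds). Time passes only in rows, so rows that do not move let the fingers close. It gives the time, the measured TCP pose, the force, the opening and the grip force at its end, in the units of the state.
- env.state(): the state, without advancing time (a new reading comes with each control period).
- env.grab_frame(name): name is "scene" or "side" or "wrist"; returns (picture, depth): 420x560x3 uint8, blue, green, red; 420x560 float32, mm along the optical axis (not along the pixel's ray), 0 where there is no reading.
- env.camera_model(name): a dict with "fx", "fy", "cx", "cy" (pixels), "eye" and "rotation" of the camera in the world; the wrist camera has in their place "hand_eye" (4x4, takes a point from camera to tool coordinates, whose origin is the TCP and whose axes are the flange's). Camera axes: x right, y down, z forward; pixel columns grow to the right and rows downward; lengths in mm; the calibration is good to about 2 mm. The wrist camera is an equidistant fisheye: a pixel r from the principal point sees the ray r / f radians off the axis. A picture is of the moment at which its call begins: read the wrist's pose just before it. camera_model takes no time and is no camera call.
- env.job_done(): hands the job in; it is judged then, once.
Trained networks look in the newest picture that a camera, given by its name, has taken for a name from the list of things; names that differ only in an ending like _2 or _b are one class to them, and where a whole thing is asked for, a point or a joint stands for the part that bears it (a point fixed in the world has none). Each returns a list of dicts, best first, with "score" (0 to 1); they miss things now and then, are a little off and sometimes report something else, mostly with a low value. They report only what shows in the picture. A call takes as long as a camera call. They do not tell look-alikes from the thing itself.
- env.boxes_of(camera, target): "bbox" ([left, top, right, bottom] in pixels, round what is visible of it).
- env.pinpoint(camera, target): "location" ([column, row] in pixels: a listed point, or the origin of a listed thing).
The state is a dict: "time_s": time; "qpos": joint angles; "qvel": joint speeds; "effort": joint torques, N m; "ee_pos": TCP position; "ee_rot": TCP orientation; "force": force on the tool from outside, world axes, zero at the start; "torque": the same for the moment, N m; "gripper_width": finger opening in mm; "gripper_force": force on a finger pad.
Only numpy, scipy, OpenCV 4.12 (cv2) and the standard library are available. Lean on these libraries where they do the work, as an engineer would, in place of code of your own. Each camera call takes 0.05 s, during which the arm holds its last target. There are 200 camera calls.

### The job

The gift set has come stacked up: a long carton with a soap bar and a candle tin on it, and a ring box on the soap. Take the stack apart and put each of the four things flat and upright on the pale wooden riser that has its shape: the tin on the round one, the ring box on the square one, the soap on the short oblong one and the carton on the long one, each centred on its riser and lined up with the riser's sides. Set things down rather than drop them, and leave the candle glass and the mug where they stand.

Things in the scene. Friction and masses are not known exactly. Their poses are not given: they have to be found in the camera images.
- long_box: The bottom of the stack: a long, flat cardboard gift carton with a lid and a white paper band round its middle; 60 mm (x) by 170 mm (y), 36 mm high, about 0.25 kg, closed and solid. Origin at the centre of its underside; z up, y along its length. At the start it carries the soap on one half of its length and the tin on the other (either way round), their centres 43 mm from its middle, with about 10 to 15 mm between them.
- soap: A cream wrapped soap bar lying flat on the long box, its long side along the box's: 52 mm (x) by 78 mm (y), 26 mm high, about 0.11 kg, solid. Origin at the centre of its underside; z up. The ring box stands on it at the start.
- tin: A round, upright candle tin with a blue and white side, 64 mm across and 45 mm high, about 0.11 kg. Origin at the centre of its underside; z up. It stands on the long box beside the soap; treat its top as open.
- ring_box: A small dark wooden ring box (closed, one solid piece) with a thin brass line round it, 42 mm by 42 mm and 36 mm high, 0.07 kg. Origin at the centre of its underside; z up; x and y square to its sides. At the start it is the top of the stack, on the soap.
- riser_round: A pale wooden display riser: a disc 84 mm across and 16 mm high, fixed to the table. Origin at the centre of its underside, so its top is 16 mm above that; z up.
- riser_square: A pale wooden display riser: a square slab, 62 mm by 62 mm and 16 mm high, fixed to the table. Origin at the centre of its underside; z up; x and y square to its sides.
- riser_oblong: A pale wooden display riser: a short oblong slab, 72 mm (x) by 98 mm (y) and 16 mm high, fixed to the table. Origin at the centre of its underside; z up; y along its longer side.
- riser_long: A pale wooden display riser: a long slab, 80 mm (x) by 190 mm (y) and 16 mm high, fixed to the table. Origin at the centre of its underside; z up; y along its length. (Beyond the work, at the far left of the table, stand tall vases of flowers; the nearest, about 0.25 m high or more, has its front at x = 0.70 m between y = 0.04 and 0.24 m: keep the hand and wrist clear of it.)
- glass_candle: A bystander, to be left where it is: an upright candle glass with a colourful pattern, 66 mm across and 101 mm high, loose, near the left edge of the work. Origin at the centre of its underside.
- mug: A bystander, to be left where it is: a plain white mug, 74 mm by 105 mm with its handle and 88 mm high, loose, near the right edge of the work. Origin on its underside at the middle of cup and handle together; z up, handle towards -y.
Not all that is in view belongs to the job. What is shaped like the tin but orange or turquoise is not meant.

How it is judged:
By the outcome, as a careful person would: the job done as asked, in the order asked, and still so for the second after the job is handed in, with the robot touching nothing.
It also fails if it takes over 96 s, if anything falls off the work surface, if the arm or the gripper's body presses on something with over 40 N, if the wrist force passes 120 N, or if a joint passes its speed limit or range.

## Working session

There is one attempt and no reset: what is moved stays moved. The work goes in short steps, Python scripts to look and compute and a tool call to move; the robot and the scene stay as the last step left them, time stands still between calls to the robot, and variables do not carry over. Pictures are saved under pics/ and viewed, at most 14 in all, crops included, and the job is handed in when it is done.

Besides the shell and the picture viewer there is one more tool, called after "Request:" as name([rows], argument=value, ...), one row to a line, values as JSON. arm_command: Moves the arm, as the interface text tells. Its arguments: {"type":"object","properties":{"motion":{"type":"array"},"jaw":{"type":"number"},"newtons":{"type":"number"}},"required":["motion"]}

```bash
mkdir -p pics; ls; cat > h.py <<'E'
import numpy as np, cv2
from workcell import env
def cloud(name):
    s=env.state(); im,d=env.grab_frame(name); m=env.camera_model(name)
    v,u=np.mgrid[0:420,0:560]; x=(u-m['cx']); y=(v-m['cy'])
    if name=='wrist':
        f=m['fx']; r=np.hypot(x,y)/f; k=np.where(r>1e-6,np.tan(r)/np.maximum(r,1e-6),1)/f
        P=np.stack([x*k*d,y*k*d,d],-1); H=np.array(m['hand_eye']); P=P@H[:3,:3].T+H[:3,3]
        from scipy.spatial.transform import Rotation as R
        P=P@R.from_euler('xyz',s['ee_rot'],degrees=True).as_matrix().T+np.array(s['ee_pos'])
    else:
        P=np.stack([x/m['fx']*d,y/m['fy']*d,d],-1)@np.array(m['rotation']).T+np.array(m['eye'])
    P[d<=0]=np.nan
    return im,d,P
E
python3 - <<'E'
from h import *
print(env.state())
for n in ['scene','side']:
    print({k:np.round(v,3).tolist() for k,v in env.camera_model(n).items()})
    im,d,P=cloud(n); cv2.imwrite(f'pics/{n}0.png',im); np.save(f'{n}P.npy',P); np.save(f'{n}I.npy',im)
    for t in ['long_box','soap','tin','ring_box','riser_round','riser_square','riser_oblong','riser_long','glass_candle','mug']:
        b=env.boxes_of(n,t)[:3]; print(t,[(np.round(q['bbox']).tolist(),round(q['score'],2)) for q in b])
print({k:np.round(v,3).tolist() for k,v in env.camera_model('wrist').items()})
E
```

```text
pics
{'time_s': 0.0, 'qpos': array([ 6.33096265e+01,  1.83486699e+01,  8.97070880e+01, -3.03492900e-04,
        7.20451766e+01, -1.14552307e+00]), 'qvel': array([ 0.02000279,  0.05378588,  0.05314605, -0.06452158,  0.00489896,
        0.00182639]), 'effort': array([ 7.74840373e-04, -4.12462807e+01, -2.31967646e+01,  7.26640876e-02,
        4.57542110e-02, -1.58470480e-04]), 'ee_pos': array([247.72301071, 518.34784324, 227.14544325]), 'ee_rot': array([-1.79899080e+02, -1.72937145e-03,  1.54455242e+02]), 'force': array([ 0.52452725,  0.49573893, -0.40033411]), 'torque': array([ 0.02143461, -0.00162661,  0.00059468]), 'gripper_force': 0.0, 'gripper_width': 91.2909472230833}
{'fx': 487.689, 'fy': 487.689, 'cx': 281.456, 'cy': 208.098, 'eye': [-408.432, 776.826, 982.534], 'rotation': [-125.201, -1.381, -128.591]}Traceback (most recent call last):
  File "<stdin>", line 5, in <module>
  File "h.py", line 12, in cloud
    P=np.stack([x/m['fx']*d,y/m['fy']*d,d],-1)@np.array(m['rotation']).T+np.array(m['eye'])
      ~~~~~~~~~~~~~~~~~~~~~~~~~~~~~~~~~~~~~~~~~~~~~~~~~~~~~~~~~~~~~~~~~~^~~~~~~~~~~~~~~~~~~
ValueError: operands could not be broadcast together with shapes (420,560) (3,)
```

```bash
sed -i "s/@np.array(m\['rotation'\]).T+/@R.from_euler('xyz',m['rotation'],degrees=True).as_matrix().T+/; s/^        from scipy.*$//; 1a from scipy.spatial.transform import Rotation as R" h.py
python3 - <<'E'
from h import *
for n in ['scene','side']:
    print({k:np.round(v,3).tolist() for k,v in env.camera_model(n).items()})
    im,d,P=cloud(n); cv2.imwrite(f'pics/{n}0.png',im); np.save(f'{n}P.npy',P); np.save(f'{n}I.npy',im)
    for t in ['long_box','soap','tin','ring_box','riser_round','riser_square','riser_oblong','riser_long','glass_candle','mug']:
        b=env.boxes_of(n,t)[:3]; print(t,[(np.round(q['bbox']).astype(int).tolist(),round(q['score'],2),np.round(P[int((q['bbox'][1]+q['bbox'][3])/2),int((q['bbox'][0]+q['bbox'][2])/2)])) for q in b])
print({k:np.round(v,3).tolist() for k,v in env.camera_model('wrist').items()})
E
```

```text
{'fx': 487.689, 'fy': 487.689, 'cx': 281.456, 'cy': 208.098, 'eye': [-408.432, 776.826, 982.534], 'rotation': [-125.201, -1.381, -128.591]}
long_box [([231, 241, 286, 279], 0.74, array([463., 140.,  38.]))]
soap [([232, 250, 265, 265], 0.8, array([462., 176.,  66.]))]
tin [([359, 224, 378, 248], 0.85, array([ 344., -199.,   39.])), ([291, 257, 313, 281], 0.83, array([352.,  70.,  46.])), ([261, 183, 279, 204], 0.77, array([ 723., -104.,   35.]))]
ring_box [([239, 237, 257, 257], 0.7, array([470., 173.,  96.])), ([261, 227, 282, 250], 0.51, array([480.,  80.,  77.]))]
riser_round [([255, 210, 279, 232], 0.58, array([615.,  -9.,  20.]))]
riser_square []
riser_oblong [([293, 191, 323, 210], 0.74, array([ 635., -206.,   13.]))]
riser_long [([302, 207, 354, 246], 0.63, array([ 481., -154.,   14.]))]
glass_candle [([215, 277, 240, 320], 0.64, array([348., 321.,  84.]))]
mug [([367, 173, 384, 207], 0.72, array([ 482., -376.,   73.]))]
{'fx': 507.57, 'fy': 507.57, 'cx': 277.063, 'cy': 204.67, 'eye': [287.113, 753.394, 1492.374], 'rotation': [-149.459, -0.202, -160.76]}
long_box [([266, 249, 
[... 261 characters left out ...]
([ 748., -113.,   42.]))]
ring_box [([266, 256, 285, 271], 0.5, array([492., 169., 100.]))]
riser_round [([242, 205, 268, 224], 0.67, array([627., -13.,  14.]))]
riser_square [([227, 304, 254, 327], 0.87, array([548., 328.,  15.]))]
riser_oblong [([258, 160, 279, 182], 0.62, array([ 645., -192.,   13.]))]
riser_long [([294, 164, 326, 215], 0.86, array([ 487., -168.,   13.]))]
glass_candle [([282, 306, 308, 340], 0.85, array([382., 309.,  56.]))]
mug [([315, 112, 347, 146], 0.56, array([ 481., -380.,   94.]))]
{'fx': 325.192, 'fy': 325.192, 'cx': 280.763, 'cy': 206.778, 'hand_eye': [[0.0, -0.956, -0.293, 83.644], [1.0, 0.0, -0.0, -0.454], [0.0, -0.293, 0.956, -155.589], [0.0, 0.0, 0.0, 1.0]]}
```

View pics/scene0.png

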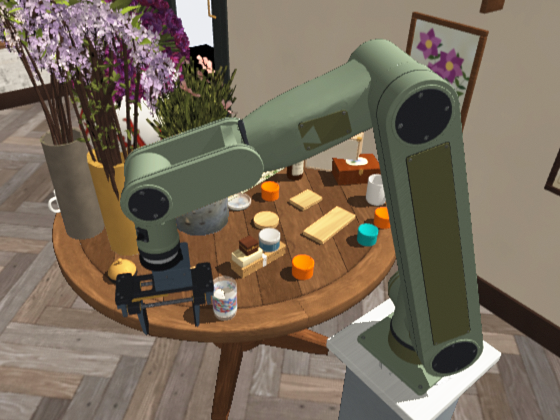

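View pics/side0.png

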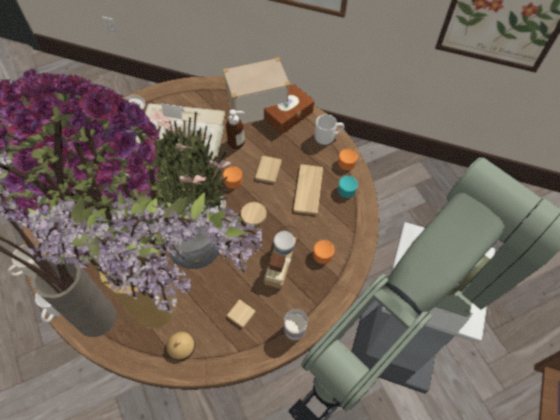

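```bash
cat > seg.py <<'E'
from h import *
def fit(P,im,c,r,z0,z1,name):
    m=(np.hypot(P[...,0]-c[0],P[...,1]-c[1])<r)&(P[...,2]>z0)&(P[...,2]<z1)
    n,l,st,_=cv2.connectedComponentsWithStats(m.astype(np.uint8),connectivity=4)
    if n<2: print(name,'none'); return
    k=1+np.argmax(st[1:,4]); p=P[l==k]
    q=cv2.minAreaRect(p[:,:2].astype(np.float32)); (cx,cy),(w,h),a=q
    if w>h: a-=90   # direction of longer side = a+90
    print(name,len(p),'c',np.round([cx,cy],1),'size',np.round([w,h],1),'long dir',round((a+90)%180,1),'z',np.round(np.median(p[:,2]),1),'mean',np.round(p[:,:2].mean(0),1))
E
python3 - <<'E'
from seg import *
for n in ['scene','side']:
    P=np.load(n+'P.npy'); im=np.load(n+'I.npy'); print(n)
    fit(P,im,(620,-10),60,9,25,'round'); fit(P,im,(548,328),60,9,25,'square'); fit(P,im,(640,-200),75,9,25,'obl'); fit(P,im,(484,-160),125,9,25,'long')
    fit(P,im,(480,170),50,92,108,'ring'); fit(P,im,(480,170),70,56,70,'soap'); fit(P,im,(490,85),50,68,92,'tin'); fit(P,im,(480,130),130,28,40,'box')
    fit(P,im,(370,315),60,20,110,'glass'); fit(P,im,(370,65),60,20,60,'orange1')
    m=(P[...,0]>300)&(P[...,0]<800)&(P[...,1]>-250)&(P[...,1]<450)&(P[...,2]>108)
    m=(P[...,0]>600)&(P[...,0]<720)&(P[...,1]>-300)&(P[...,1]<450)&(P[...,2]>60);p=P[m];print(len(p), [np.round(np.percentile(p,q,axis=0)) for q in (2,50,98)] if len(p) else '')
im=np.load('sideI.npy');a=cv2.resize(im[150:350,205:345],None,fx=4,fy=3,interpolation=2)
im=np.load('sideI.npy');cv2.imwrite('pics/crop.png',cv2.resize(im[210:350,210:350],(600,600),interpolation=2))
E
```

```text
scene
round 323 c [628.8 -15.7] size [81.2 82.4] long dir 159.4 z 15.7 mean [628.4 -14.3]
square 3 c [567.3 294.8] size [6.7 0. ] long dir 32.0 z 16.3 mean [567.3 294.8]
obl 349 c [ 645.  -204.6] size [ 78.7 110. ] long dir 97.5 z 15.7 mean [ 641.7 -199.6]
long 891 c [ 486.4 -170. ] size [ 83.9 197.9] long dir 100.6 z 15.7 mean [ 483.2 -165.9]
ring 156 c [486. 157.] size [43.2 44.3] long dir 179.7 z 97.5 mean [485.3 158.5]
soap 216 c [487.3 163.4] size [55.9 80.1] long dir 93.1 z 62.0 mean [477.6 175.3]
tin 287 c [491.2  78.3] size [60.8 65.6] long dir 138.4 z 79.8 mean [487.7  81. ]
box 246 c [471.4 123.4] size [176.   57.4] long dir 81.5 z 35.0 mean [468.5 132.7]
glass 866 c [376.9 311.6] size [63.4 70.8] long dir 134.1 z 69.1 mean [371.6 314.6]
orange1 383 c [368.4  49.9] size [61.3 68. ] long dir 140.5 z 43.3 mean [363.6  54.2]
4559 [array([612.,  89.,  69.]), array([695., 353., 486.]), array([719., 447., 748.])]
side
round 429 c [633.3 -15.3] size [82.5 84.2] long dir 154.7 z 15.9 mean [632.2 -15.5]
square 415 c [547.1 320. ] size [62.4 63.3] long dir 163.9 z 15.4 mean [546.2 320.8]
obl 467 c [ 648.  -202.2] size [ 73.1 103.4] long dir 96.0 z 16.5 mean [ 646.8 -199.6]
long 1057 c [ 489.6 -172.3] size [ 81.7 194.9] long dir 101.7 z 16.2 mean [ 487.8 -167. ]
ring 176 c [488.7 157.1] size [41.9 43.4] long dir 91.7 z 97.7 mean [488.5 157.8]
soap 184 c [488.6 165.3] size [52.  78.2] long dir 94.4 z 61.4 mean [482.9 181.8]
tin 331 c [493.7  78. ] size [63.7 63.8] long dir 123.9 z 80.2 mean [493.4  79.4]
box 57 c [484.  201.5] size [61.5 22.5] long dir 20.6 z 34.8 mean [481.6 200.6]
glass 577 c [379.1 312.8] size [65.4 65. ] long dir 42.3 z 63.1 mean [378.8 312.5]
orange1 348 c [370.6  49.6] size [64.1 64.5] long dir 113.3 z 44.0 mean [370.6  52.4]
4442 [array([605.,  76.,  92.]), array([676., 350., 499.]), array([718., 447., 785.])]
```

View pics/crop.png

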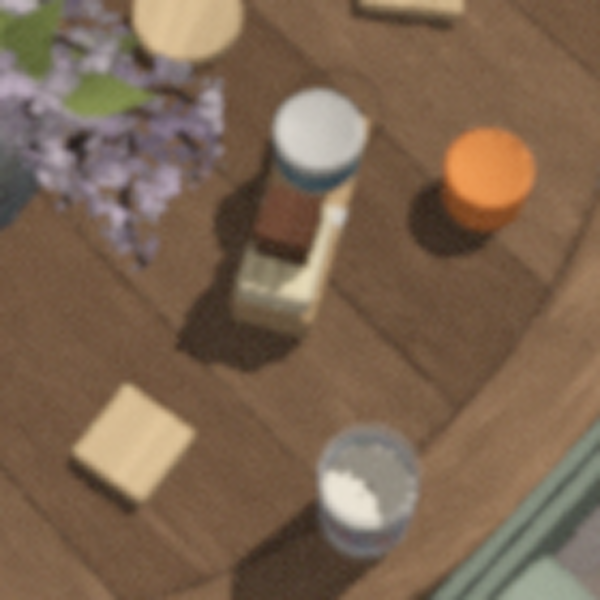

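```bash
cat > plan.py <<'E'
from h import *
def plan(x,y,z,yaw,n=1,s=None):
    s=s or env.state(); p=np.array(s['ee_pos']); a=s['ee_rot'][2]; dy=(yaw-a+180)%360-180
    for i in range(n):  # equal world steps, row offset in tool axes as they stand before each row
        t=np.radians(a+dy*i/n); d=(np.array([x,y,z])-p)/n/1000
        print(np.round([d[0]*np.cos(t)+d[1]*np.sin(t), d[0]*np.sin(t)-d[1]*np.cos(t), -d[2], -np.radians(dy)/n],4).tolist())
E
python3 -c "
from plan import *
plan(490,110,250,93,9)"
```

```text
[-0.0439, -0.0294, -0.0024, 0.1192]
[-0.047, -0.024, -0.0024, 0.1192]
[-0.0496, -0.0182, -0.0024, 0.1192]
[-0.0514, -0.0122, -0.0024, 0.1192]
[-0.0524, -0.006, -0.0024, 0.1192]
[-0.0528, 0.0003, -0.0024, 0.1192]
[-0.0524, 0.0066, -0.0024, 0.1192]
[-0.0512, 0.0127, -0.0024, 0.1192]
[-0.0493, 0.0187, -0.0024, 0.1192]
```

Request:
arm_command([
  {"offset": [-0.044, -0.029, -0.003], "spin": 0.119},
  {"offset": [-0.047, -0.024, -0.003], "spin": 0.119},
  {"offset": [-0.05, -0.018, -0.003], "spin": 0.119},
  {"offset": [-0.051, -0.012, -0.003], "spin": 0.119},
  {"offset": [-0.052, -0.006, -0.003], "spin": 0.119},
], jaw=0.0912)

```text
time_s: 1.78
ee_pos: [383.5, 291.2, 243.3]
ee_rot: [180.0, -0.0, 120.2]
force: [0.8, -0.2, -1.2]
gripper_width: 91.3
gripper_force: 0.0
```

Request:
arm_command([
  {"offset": [-0.053, 0, -0.003], "spin": 0.119},
  {"offset": [-0.052, 0.007, -0.003], "spin": 0.119},
  {"offset": [-0.051, 0.013, -0.003], "spin": 0.119},
  {"offset": [-0.049, 0.019, -0.003], "spin": 0.119},
  {"offset": [0, 0, 0], "spin": 0},
])

```text
time_s: 2.4
ee_pos: [492.6, 109.4, 255.1]
ee_rot: [179.9, 0.0, 92.8]
force: [-1.0, 0.9, 0.8]
gripper_width: 91.5
gripper_force: 0.0
```

Request:
arm_command([
  {"offset": [0, 0, 0], "spin": 0},
  {"offset": [0, 0, 0], "spin": 0},
])

```text
time_s: 2.65
ee_pos: [490.4, 113.0, 254.9]
ee_rot: [-180.0, -0.0, 93.2]
force: [-0.5, 0.3, -0.8]
gripper_width: 91.4
gripper_force: 0.0
```

```bash
python3 - <<'E'
from seg import *
s=env.state(); print(s['time_s'],s['ee_pos'],s['ee_rot'],s['qvel'].max())
im,d,P=cloud('wrist'); cv2.imwrite('pics/w1.png',im); np.save('w1.npy',P)
fit(P,im,(631,-15),60,9,25,'round'); fit(P,im,(548,328),60,9,25,'square'); fit(P,im,(640,-200),75,9,25,'obl'); fit(P,im,(484,-160),125,9,25,'long')
fit(P,im,(487,157),50,92,108,'ring'); fit(P,im,(488,165),70,56,70,'soap'); fit(P,im,(490,80),50,68,92,'tin'); fit(P,im,(490,121),130,28,44,'box')
fit(P,im,(378,312),60,85,110,'glass')
E
```

```text
2.65 [490.38803221 112.98193837 254.88668417] [-1.79977943e+02 -2.13836830e-02  9.32100439e+01] 0.253442469654116
round 225 c [600.1 -19.8] size [13.8 57.9] long dir 101.3 z 14.5 mean [599.7 -17.9]
square 2053 c [548.2 320.1] size [62.1 62.9] long dir 164.0 z 14.7 mean [548.5 315.5]
obl 1 c [ 670.2 -150.4] size [0. 0.] long dir 90.0 z 9.4 mean [ 670.2 -150.4]
long 1656 c [ 485.6 -142.1] size [80.7 88. ] long dir 101.5 z 14.7 mean [ 481.  -135.7]
ring 1782 c [490.6 157.4] size [42.3 41.5] long dir 0.5 z 96.7 mean [490.7 157.9]
soap 1495 c [489.7 163.8] size [51.4 77.7] long dir 94.0 z 60.7 mean [488.3 177.3]
tin 2701 c [495.4  78.3] size [63.4 64.8] long dir 92.2 z 78.9 mean [495.1  80.3]
box 1230 c [491.  146.9] size [ 60.5 118. ] long dir 93.5 z 34.7 mean [491.8 133.4]
glass 439 c [379.  295.6] size [31.8 65.6] long dir 175.5 z 95.7 mean [384.  291.8]
```

View pics/w1.png

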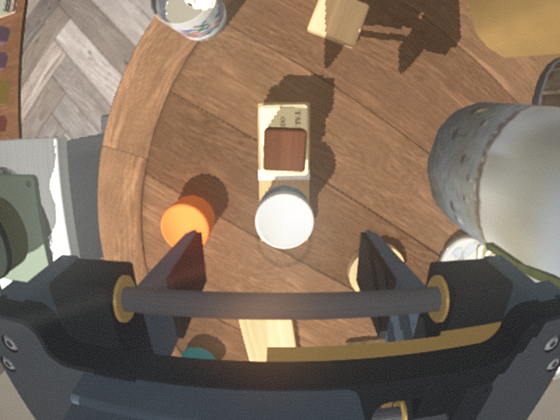

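```bash
python3 -c "
from plan import *
plan(494.5,78.5,155,93.5,2)"
```

```text
[-0.0174, 0.0011, 0.05, -0.0024]
[-0.0174, 0.001, 0.05, -0.0024]
```

Request:
arm_command([
  {"offset": [-0.0174, 0.001, 0.05], "spin": -0.003},
  {"offset": [-0.0174, 0.001, 0.05], "spin": -0.003},
  {"offset": [0, 0, 0.04], "spin": 0},
  {"offset": [0, 0, 0.03], "spin": 0},
  {"offset": [0, 0, 0.02], "spin": 0},
])

```text
time_s: 3.32
ee_pos: [494.0, 78.2, 63.6]
ee_rot: [-179.9, -0.0, 93.5]
force: [-0.2, -0.3, 0.6]
gripper_width: 90.9
gripper_force: 0.0
```

Request:
arm_command([
  {"offset": [0, 0, 0.01], "spin": 0},
  {"offset": [0, 0, 0], "spin": 0},
  {"offset": [0, 0, 0], "spin": 0},
])

```text
time_s: 3.7
ee_pos: [495.7, 77.7, 55.8]
ee_rot: [179.9, -0.0, 93.5]
force: [0.8, -0.0, 0.0]
gripper_width: 91.0
gripper_force: 0.0
```

Request:
arm_command([
  {"offset": [0, 0, 0], "spin": 0},
  {"offset": [0, 0, 0], "spin": 0},
  {"offset": [0, 0, 0], "spin": 0},
  {"offset": [0, 0, 0], "spin": 0},
  {"offset": [0, 0, 0], "spin": 0},
], jaw=0.055, newtons=15)

```text
time_s: 4.32
ee_pos: [495.3, 77.3, 55.2]
ee_rot: [180.0, -0.0, 93.4]
force: [0.1, 0.3, 3.2]
gripper_width: 63.0
gripper_force: 15.0
```

Request:
arm_command([
  {"offset": [0, 0, 0], "spin": 0},
  {"offset": [0, 0, 0], "spin": 0},
  {"offset": [0, 0, 0], "spin": 0},
  {"offset": [0, 0, -0.005], "spin": 0},
  {"offset": [0, 0, -0.01], "spin": 0},
])

```text
time_s: 4.95
ee_pos: [494.1, 77.2, 69.6]
ee_rot: [-179.9, 0.0, 93.4]
force: [0.4, -0.3, -1.8]
gripper_width: 63.1
gripper_force: 15.0
```

```bash
python3 -c "
from plan import *
plan(630,-100,230,93.4,4)"
```

```text
[-0.0463, 0.0313, -0.0401, 0.0002]
[-0.0463, 0.0313, -0.0401, 0.0002]
[-0.0463, 0.0313, -0.0401, 0.0002]
[-0.0463, 0.0313, -0.0401, 0.0002]
```

Request:
arm_command([
  {"offset": [0, 0, -0.03], "spin": 0},
  {"offset": [0, 0, -0.05], "spin": 0},
  {"offset": [-0.03, 0.02, -0.04], "spin": 0},
  {"offset": [-0.04, 0.027, -0.02], "spin": 0},
  {"offset": [-0.04, 0.027, -0.02], "spin": 0},
])

```text
time_s: 5.58
ee_pos: [575.9, -28.9, 231.5]
ee_rot: [180.0, -0.0, 93.5]
force: [0.9, -0.4, -1.4]
gripper_width: 62.9
gripper_force: 15.0
```

Request:
arm_command([
  {"offset": [-0.04, 0.027, 0], "spin": 0},
  {"offset": [-0.035, 0.024, 0], "spin": 0},
  {"offset": [0, 0, 0], "spin": 0},
  {"offset": [0, 0, 0], "spin": 0},
])

```text
time_s: 6.08
ee_pos: [630.1, -99.4, 229.6]
ee_rot: [-179.9, -0.1, 93.4]
force: [-0.5, 0.0, -1.9]
gripper_width: 62.9
gripper_force: 15.0
```

```bash
python3 - <<'E'
from seg import *
s=env.state(); print(s['time_s'],s['ee_pos'],s['ee_rot'],np.abs(s['qvel']).max(),s['gripper_width'])
im,d,P=cloud('wrist'); cv2.imwrite('pics/w2.png',im); np.save('w2.npy',P)
fit(P,im,(634,-15),60,9,25,'round'); fit(P,im,(640,-200),75,9,25,'obl'); fit(P,im,(484,-160),125,9,25,'long')
from plan import plan; plan(634,-15,120,180,9)
E
```

```text
6.075 [630.13407448 -99.39097096 229.63919504] [-1.79912962e+02 -5.78813139e-02  9.34291680e+01] 0.8709940530797827 62.92100890567642
round 4202 c [634.8 -15.2] size [82.9 83.1] long dir 148.1 z 14.8 mean [634.9 -15.2]
obl none
long 6105 c [ 489.  -157.6] size [ 80.5 164.4] long dir 100.9 z 14.8 mean [ 487.3 -142.5]
[0.0093, 0.001, 0.0122, -0.1678]
[0.009, 0.0025, 0.0122, -0.1678]
[0.0084, 0.004, 0.0122, -0.1678]
[0.0077, 0.0054, 0.0122, -0.1678]
[0.0067, 0.0066, 0.0122, -0.1678]
[0.0055, 0.0076, 0.0122, -0.1678]
[0.0041, 0.0084, 0.0122, -0.1678]
[0.0027, 0.009, 0.0122, -0.1678]
[0.0011, 0.0093, 0.0122, -0.1678]
```

View pics/w2.png

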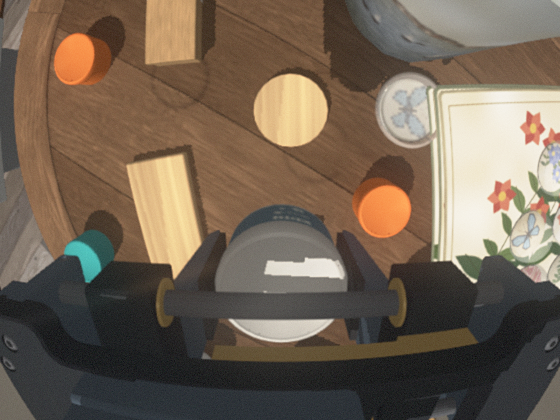

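Request:
arm_command([
  {"offset": [0.0093, 0.001, 0.01], "spin": -0.168},
  {"offset": [0.009, 0.0025, 0.01], "spin": -0.168},
  {"offset": [0.0084, 0.004, 0.01], "spin": -0.168},
  {"offset": [0.0077, 0.0054, 0.01], "spin": -0.168},
  {"offset": [0.0067, 0.0066, 0.01], "spin": -0.168},
])

```text
time_s: 6.75
ee_pos: [632.2, -51.5, 180.2]
ee_rot: [180.0, -0.0, 142.0]
force: [0.5, -0.3, -1.7]
gripper_width: 63.1
gripper_force: 15.0
```

Request:
arm_command([
  {"offset": [0.0055, 0.0076, 0.015], "spin": -0.168},
  {"offset": [0.004, 0.0084, 0.02], "spin": -0.168},
  {"offset": [0.0027, 0.009, 0.02], "spin": -0.168},
  {"offset": [0.001, 0.0093, 0.02], "spin": -0.168},
  {"offset": [0, 0, 0.02], "spin": 0},
])

```text
time_s: 7.38
ee_pos: [634.2, -13.7, 85.0]
ee_rot: [180.0, 0.0, -179.7]
force: [-0.9, -0.5, -1.4]
gripper_width: 62.7
gripper_force: 15.0
```

Request:
arm_command([
  {"offset": [0, 0, 0], "spin": 0},
])

```text
time_s: 7.5
ee_pos: [633.1, -14.4, 83.9]
ee_rot: [180.0, -0.2, -179.8]
force: [0.5, 0.1, -0.5]
gripper_width: 62.9
gripper_force: 15.0
```

```bash
python3 -c "
from plan import *
s=env.state();print(s['ee_pos'],s['ee_rot'][2])
plan(635.3,-15.2,36,180)"
```

```text
[633.12956263 -14.44537816  83.90295603] -179.84543713611916
[-0.0022, -0.0008, 0.0479, 0.0027]
```

Request:
arm_command([
  {"offset": [-0.0015, -0.0005, 0.02], "spin": 0},
  {"offset": [0, 0, 0.015], "spin": 0},
  {"offset": [0, 0, 0.008], "spin": 0},
  {"offset": [0, 0, 0.003], "spin": 0},
  {"offset": [0, 0, 0], "spin": 0},
])

```text
time_s: 8.12
ee_pos: [636.7, -16.2, 39.2]
ee_rot: [180.0, 0.0, -179.9]
force: [-0.9, 0.1, -1.2]
gripper_width: 62.9
gripper_force: 15.0
```

Request:
arm_command([
  {"offset": [0, 0, 0], "spin": 0},
  {"offset": [0, 0, 0.001], "spin": 0},
  {"offset": [0, 0, 0], "spin": 0},
])

```text
time_s: 8.5
ee_pos: [636.5, -16.2, 38.1]
ee_rot: [180.0, 0.0, -179.9]
force: [-0.0, -0.3, -1.6]
gripper_width: 63.0
gripper_force: 15.0
```

Request:
arm_command([
  {"offset": [0.001, 0.0008, 0.001], "spin": 0},
  {"offset": [0, 0, 0], "spin": 0},
  {"offset": [0, 0, 0], "spin": 0},
])

```text
time_s: 8.88
ee_pos: [635.5, -15.4, 36.9]
ee_rot: [180.0, 0.0, -179.9]
force: [0.5, -0.3, -1.4]
gripper_width: 63.2
gripper_force: 15.0
```

Request:
arm_command([
  {"offset": [0, 0, 0.001], "spin": 0},
  {"offset": [0, 0, 0], "spin": 0},
  {"offset": [0, 0, 0], "spin": 0},
])

```text
time_s: 9.25
ee_pos: [635.5, -15.4, 35.9]
ee_rot: [180.0, 0.0, -179.9]
force: [-0.1, 0.2, -2.2]
gripper_width: 62.9
gripper_force: 15.0
```

Request:
arm_command([
  {"offset": [0, 0, 0.0007], "spin": 0},
  {"offset": [0, 0, 0], "spin": 0},
  {"offset": [0, 0, 0], "spin": 0},
])

```text
time_s: 9.62
ee_pos: [635.6, -15.4, 35.3]
ee_rot: [180.0, 0.0, -179.9]
force: [0.8, 0.1, -0.9]
gripper_width: 63.1
gripper_force: 15.0
```

Request:
arm_command([
  {"offset": [0, 0, 0], "spin": 0},
  {"offset": [0, 0, 0], "spin": 0},
  {"offset": [0, 0, 0], "spin": 0},
  {"offset": [0, 0, 0], "spin": 0},
], jaw=0.0912)

```text
time_s: 10.12
ee_pos: [635.5, -15.4, 35.3]
ee_rot: [180.0, 0.0, -179.9]
force: [0.1, 1.0, -0.2]
gripper_width: 91.2
gripper_force: 0.0
```

Request:
arm_command([
  {"offset": [0, 0, -0.02], "spin": 0},
  {"offset": [0, 0, -0.04], "spin": 0},
  {"offset": [0, 0, -0.05], "spin": 0},
  {"offset": [0, 0, -0.06], "spin": 0},
  {"offset": [0, 0, 0], "spin": 0},
])

```text
time_s: 10.75
ee_pos: [638.4, -15.6, 211.4]
ee_rot: [-180.0, 0.7, -179.9]
force: [0.4, 0.5, 0.9]
gripper_width: 91.4
gripper_force: 0.0
```

```bash
python3 - <<'E'
from seg import *
s=env.state(); print(s['time_s'],s['ee_pos'],s['ee_rot'],np.abs(s['qvel']).max(),s['gripper_width'])
im,d,P=cloud('wrist'); np.save('w3.npy',P);cv2.imwrite('pics/w3.png',im)
fit(P,im,(634,-15),60,50,72,'tin'); fit(P,im,(634,-15),60,9,25,'round');fit(P,im,(640,-200),85,9,25,'obl'); fit(P,im,(484,-160),125,9,25,'long');fit(P,im,(487,157),50,92,108,'ring');
from plan import plan; plan(500,120,230,92,11)
E
```

```text
10.75 [638.4038664  -15.55123136 211.35455307] [-179.97340569    0.692451   -179.92728584] 5.952259034869915 91.43610512431928
tin 3270 c [633.8 -16.1] size [63.  63.9] long dir 92.3 z 58.9 mean [632.8 -15.9]
round 1095 c [623.3 -15.2] size [82.8 60.4] long dir 88.3 z 14.8 mean [612.9 -14. ]
obl 3990 c [ 649.2 -201.5] size [72.6 98.6] long dir 95.0 z 14.6 mean [ 647.8 -197.8]
long 10014 c [ 490.7 -170.5] size [ 81.3 190. ] long dir 101.0 z 14.8 mean [ 490.9 -162.6]
ring 1623 c [491.  156.8] size [42.6 43.5] long dir 91.4 z 96.7 mean [491.7 154.6]
[0.0124, 0.0123, -0.002, 0.1397]
[0.014, 0.0105, -0.002, 0.1397]
[0.0153, 0.0084, -0.002, 0.1397]
[0.0164, 0.0062, -0.002, 0.1397]
[0.0171, 0.0039, -0.002, 0.1397]
[0.0174, 0.0015, -0.002, 0.1397]
[0.0175, -0.001, -0.002, 0.1397]
[0.0172, -0.0034, -0.002, 0.1397]
[0.0165, -0.0058, -0.002, 0.1397]
[0.0156, -0.008, -0.002, 0.1397]
[0.0143, -0.0101, -0.002, 0.1397]
```

```bash
python3 - <<'E'
from plan import *
s=dict(env.state()); s['ee_pos']=np.array([635.5,-15.4,205.3]); s['ee_rot']=np.array([180,0,180.1])
plan(490.8,157.2,160,91,10,s)
E
```

```text
[0.0144, 0.0173, 0.0045, 0.1555]
[0.0169, 0.0148, 0.0045, 0.1555]
[0.019, 0.012, 0.0045, 0.1555]
[0.0207, 0.0089, 0.0045, 0.1555]
[0.0218, 0.0056, 0.0045, 0.1555]
[0.0224, 0.0022, 0.0045, 0.1555]
[0.0225, -0.0013, 0.0045, 0.1555]
[0.022, -0.0048, 0.0045, 0.1555]
[0.021, -0.0081, 0.0045, 0.1555]
[0.0195, -0.0113, 0.0045, 0.1555]
```

Request:
arm_command([
  {"offset": [0.0144, 0.0173, 0.003], "spin": 0.1555},
  {"offset": [0.0169, 0.0148, 0.003], "spin": 0.1555},
  {"offset": [0.019, 0.012, 0.003], "spin": 0.1555},
  {"offset": [0.0207, 0.0089, 0.003], "spin": 0.1555},
  {"offset": [0.0218, 0.0056, 0.003], "spin": 0.1555},
], jaw=0.08)

```text
time_s: 11.42
ee_pos: [561.6, 71.2, 188.2]
ee_rot: [-179.8, -0.1, 135.2]
force: [1.1, 0.9, -0.4]
gripper_width: 80.0
gripper_force: 0.0
```

Request:
arm_command([
  {"offset": [0.0224, 0.0022, 0.005], "spin": 0.1555},
  {"offset": [0.0225, -0.0013, 0.005], "spin": 0.1555},
  {"offset": [0.022, -0.0048, 0.005], "spin": 0.1555},
  {"offset": [0.021, -0.0081, 0.005], "spin": 0.1555},
  {"offset": [0.0195, -0.0113, 0.01], "spin": 0.1555},
])

```text
time_s: 12.05
ee_pos: [489.6, 157.4, 158.7]
ee_rot: [-179.9, 0.0, 90.7]
force: [0.2, -0.3, -0.4]
gripper_width: 80.1
gripper_force: 0.0
```

Request:
arm_command([
  {"offset": [0, 0, 0], "spin": 0},
  {"offset": [0, 0, 0], "spin": 0},
  {"offset": [0, 0, 0], "spin": 0},
])

```text
time_s: 12.42
ee_pos: [491.5, 156.6, 160.3]
ee_rot: [180.0, 0.0, 91.0]
force: [-0.6, -0.1, -0.7]
gripper_width: 79.9
gripper_force: 0.0
```

```bash
python3 - <<'E'
from seg import *
s=env.state(); print(s['time_s'],s['ee_pos'],s['ee_rot'],np.abs(s['qvel']).max(),s['gripper_width'])
im,d,P=cloud('wrist')
fit(P,im,(548,320),60,9,25,'square'); fit(P,im,(487,157),50,92,108,'ring'); fit(P,im,(488,165),70,56,70,'soap');fit(P,im,(490,121),130,28,44,'box')
from plan import plan; plan(490.8,157.2,79,91)
E
```

```text
12.425 [491.53656025 156.59636671 160.28217757] [1.79974768e+02 4.11188617e-03 9.09910967e+01] 0.3184513977520925 79.93689477251137
square 3830 c [548.5 320.2] size [62.1 62.7] long dir 163.8 z 14.7 mean [548.  317.9]
ring 3133 c [490.7 158. ] size [42.2 41.5] long dir 1.1 z 96.6 mean [490.7 159.3]
soap 2358 c [489.9 164.4] size [52.3 76.8] long dir 94.5 z 60.7 mean [489.5 186.2]
box 3158 c [492.3 133.8] size [ 60.1 144.5] long dir 93.6 z 34.7 mean [495.9 108. ]
[0.0006, -0.0007, 0.0813, -0.0005]
```

Request:
arm_command([
  {"offset": [0.001, -0.0008, 0.03], "spin": 0},
  {"offset": [0, 0, 0.025], "spin": 0},
  {"offset": [0, 0, 0.016], "spin": 0},
  {"offset": [0, 0, 0.01], "spin": 0},
  {"offset": [0, 0, 0], "spin": 0},
])

```text
time_s: 13.1
ee_pos: [490.1, 157.8, 78.9]
ee_rot: [-180.0, 0.0, 91.0]
force: [-0.5, 0.5, 0.0]
gripper_width: 79.9
gripper_force: 0.0
```

Request:
arm_command([
  {"offset": [0, 0, 0], "spin": 0},
  {"offset": [0, 0, 0], "spin": 0},
  {"offset": [0, 0, 0], "spin": 0},
  {"offset": [0, 0, 0], "spin": 0},
  {"offset": [0, 0, 0], "spin": 0},
], jaw=0.035, newtons=15)

```text
time_s: 13.72
ee_pos: [490.3, 158.2, 79.5]
ee_rot: [180.0, -0.0, 91.0]
force: [-0.5, 0.2, 1.5]
gripper_width: 41.7
gripper_force: 15.0
```

Request:
arm_command([
  {"offset": [0, 0, 0], "spin": 0},
  {"offset": [0, 0, 0], "spin": 0},
])

```text
time_s: 13.98
ee_pos: [490.3, 158.2, 79.5]
ee_rot: [180.0, -0.0, 91.0]
force: [0.2, 0.5, 3.2]
gripper_width: 41.8
gripper_force: 15.0
```

```bash
python3 - <<'E'
from plan import *
s=dict(env.state()); print(s['ee_pos'],s['ee_rot'],s['gripper_width'])
s['ee_pos']=s['ee_pos']+[0,0,60]
plan(548.5,320.2,160,73.8,5,s)
E
```

```text
[490.30717931 158.18857694  79.51886943] [ 1.79966936e+02 -1.45999341e-02  9.09764006e+01] 41.7670817549152
[0.0322, 0.0122, -0.0041, 0.06]
[0.0329, 0.0102, -0.0041, 0.06]
[0.0334, 0.0082, -0.0041, 0.06]
[0.0339, 0.0062, -0.0041, 0.06]
[0.0342, 0.0042, -0.0041, 0.06]
```

Request:
arm_command([
  {"offset": [0, 0, -0.02], "spin": 0},
  {"offset": [0, 0, -0.04], "spin": 0},
  {"offset": [0.0322, 0.0122, -0.004], "spin": 0.06},
  {"offset": [0.0329, 0.0102, -0.004], "spin": 0.06},
  {"offset": [0.0334, 0.0082, -0.004], "spin": 0.06},
])

```text
time_s: 14.6
ee_pos: [524.9, 256.1, 151.1]
ee_rot: [-180.0, 0.0, 80.5]
force: [0.1, 0.4, -0.5]
gripper_width: 41.7
gripper_force: 15.0
```

Request:
arm_command([
  {"offset": [0.0339, 0.0062, 0], "spin": 0.06},
  {"offset": [0.0342, 0.0042, 0.02], "spin": 0.06},
  {"offset": [0, 0, 0.03], "spin": 0},
  {"offset": [0, 0, 0.03], "spin": 0},
  {"offset": [0, 0, 0.02], "spin": 0},
])

```text
time_s: 15.22
ee_pos: [547.1, 319.8, 49.0]
ee_rot: [-179.9, 0.1, 73.8]
force: [0.1, -0.0, -0.9]
gripper_width: 41.8
gripper_force: 15.0
```

Request:
arm_command([
  {"offset": [0, 0, 0.008], "spin": 0},
  {"offset": [0, 0, 0], "spin": 0},
  {"offset": [0, 0, 0], "spin": 0},
  {"offset": [0, 0, 0], "spin": 0},
])

```text
time_s: 15.72
ee_pos: [548.7, 320.4, 44.3]
ee_rot: [179.9, -0.1, 73.8]
force: [-0.8, -0.1, -0.5]
gripper_width: 42.0
gripper_force: 15.0
```

```bash
python3 - <<'E'
from plan import *
s=dict(env.state()); print(s['ee_pos'],s['ee_rot'],s['gripper_width'])
plan(548.5,320.2,34.5,73.8,1,s)
E
```

```text
[548.74828256 320.44301267  44.287008  ] [ 1.79926013e+02 -7.97966670e-02  7.37811770e+01] 42.0239779997578
[-0.0003, -0.0002, 0.0098, -0.0003]
```

Request:
arm_command([
  {"offset": [0, 0, 0.006], "spin": 0},
  {"offset": [0, 0, 0.003], "spin": 0},
  {"offset": [0, 0, 0.001], "spin": 0},
  {"offset": [0, 0, 0], "spin": 0},
  {"offset": [0, 0, 0], "spin": 0},
])

```text
time_s: 16.35
ee_pos: [548.1, 320.1, 33.5]
ee_rot: [-180.0, 0.0, 73.8]
force: [-2.4, -1.2, 3.5]
gripper_width: 42.0
gripper_force: 15.0
```

Request:
arm_command([
  {"offset": [0, 0, 0.0007], "spin": 0},
  {"offset": [0, 0, 0], "spin": 0},
  {"offset": [0, 0, 0], "spin": 0},
])

```text
time_s: 16.73
ee_pos: [548.0, 320.1, 33.5]
ee_rot: [-180.0, 0.0, 73.8]
force: [-2.4, -0.9, 7.2]
gripper_width: 41.7
gripper_force: 15.0
```

Request:
arm_command([
  {"offset": [0, 0, 0], "spin": 0},
  {"offset": [0, 0, 0], "spin": 0},
  {"offset": [0, 0, 0], "spin": 0},
  {"offset": [0, 0, -0.02], "spin": 0},
  {"offset": [0, 0, -0.04], "spin": 0},
], jaw=0.08)

```text
time_s: 17.35
ee_pos: [547.1, 319.5, 91.1]
ee_rot: [-179.8, 0.2, 73.8]
force: [-0.3, 0.3, -1.0]
gripper_width: 80.1
gripper_force: 0.0
```

Request:
arm_command([
  {"offset": [0, 0, -0.05], "spin": 0},
  {"offset": [-0.04, 0, -0.02], "spin": -0.07},
  {"offset": [-0.05, -0.007, 0], "spin": -0.07},
  {"offset": [-0.04, -0.007, 0], "spin": -0.07},
  {"offset": [-0.03, -0.007, 0], "spin": -0.07},
])

```text
time_s: 17.98
ee_pos: [497.1, 164.9, 162.6]
ee_rot: [180.0, 0.0, 89.9]
force: [0.8, -0.4, 0.1]
gripper_width: 79.8
gripper_force: 0.0
```

Request:
arm_command([
  {"offset": [0, 0, 0], "spin": -0.07},
  {"offset": [0, 0, 0], "spin": 0},
  {"offset": [0, 0, 0], "spin": 0},
])

```text
time_s: 18.35
ee_pos: [498.0, 166.7, 162.5]
ee_rot: [180.0, -0.0, 93.8]
force: [0.2, 1.0, -0.6]
gripper_width: 79.9
gripper_force: 0.0
```

```bash
python3 - <<'E'
from seg import *
s=env.state(); print(s['time_s'],s['ee_pos'],s['ee_rot'],np.abs(s['qvel']).max(),s['gripper_width'])
im,d,P=cloud('wrist'); cv2.imwrite('pics/w4.png',im)
fit(P,im,(548,320),60,44,60,'ring'); fit(P,im,(548,320),60,9,25,'square'); fit(P,im,(488,165),70,56,70,'soap');fit(P,im,(490,121),130,28,44,'box')
from plan import plan; plan(490,164.3,54,94)
E
```

```text
18.35 [498.00477666 166.66232288 162.47690861] [ 1.79993349e+02 -7.99042753e-03  9.38051789e+01] 0.25925309950254155 79.85673434866506
ring 2352 c [546.8 318.6] size [42.5 43.2] long dir 164.1 z 50.6 mean [546.2 317.7]
square 1499 c [548.4 320.7] size [63.1 62.5] long dir 73.7 z 14.5 mean [539.7 310.9]
soap 5367 c [489.7 164.2] size [51.9 78.2] long dir 95.0 z 60.7 mean [490.1 166.3]
box 2961 c [491.8 138.2] size [ 60.2 135.2] long dir 93.7 z 34.7 mean [494.9 116.2]
[-0.0019, -0.0081, 0.1085, -0.0031]
```

View pics/w4.png

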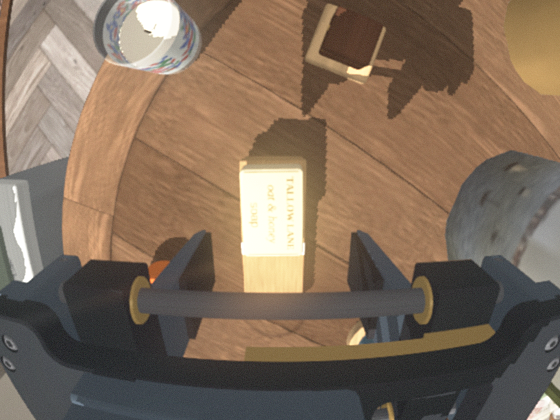

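Request:
arm_command([
  {"offset": [-0.002, -0.0081, 0.04], "spin": -0.01},
  {"offset": [0, 0, 0.035], "spin": 0},
  {"offset": [0, 0, 0.02], "spin": 0},
  {"offset": [0, 0, 0.01], "spin": 0},
  {"offset": [0, 0, 0.003], "spin": 0},
])

```text
time_s: 19.02
ee_pos: [490.0, 164.1, 54.3]
ee_rot: [-180.0, -0.0, 94.4]
force: [0.4, -0.4, 1.0]
gripper_width: 80.2
gripper_force: 0.0
```

Request:
arm_command([
  {"offset": [0, 0, 0], "spin": 0},
  {"offset": [0, 0, 0], "spin": 0},
])

```text
time_s: 19.27
ee_pos: [490.5, 164.1, 55.3]
ee_rot: [179.9, -0.0, 94.4]
force: [0.6, -0.0, 0.1]
gripper_width: 80.2
gripper_force: 0.0
```

Request:
arm_command([
  {"offset": [0, 0, 0], "spin": 0},
  {"offset": [0, 0, 0], "spin": 0},
  {"offset": [0, 0, 0], "spin": 0},
  {"offset": [0, 0, 0], "spin": 0},
  {"offset": [0, 0, 0], "spin": 0},
], jaw=0.045, newtons=18)

```text
time_s: 19.9
ee_pos: [490.0, 163.9, 54.7]
ee_rot: [180.0, -0.0, 94.4]
force: [-0.0, -1.0, 1.3]
gripper_width: 52.1
gripper_force: 18.0
```

```bash
python3 - <<'E'
from plan import *
s=dict(env.state()); print(s['ee_pos'],s['ee_rot'],s['gripper_width'])
s['ee_pos']=s['ee_pos']+[0,0,110]
plan(649,-300,200,95,10,s)
E
```

```text
[490.03569456 163.85321788  54.6676939 ] [ 1.79981263e+02 -4.26889707e-03  9.44092697e+01] 52.12352345419745
[-0.0475, 0.0123, -0.0035, -0.001]
[-0.0475, 0.0122, -0.0035, -0.001]
[-0.0475, 0.0122, -0.0035, -0.001]
[-0.0475, 0.0121, -0.0035, -0.001]
[-0.0475, 0.0121, -0.0035, -0.001]
[-0.0475, 0.012, -0.0035, -0.001]
[-0.0475, 0.012, -0.0035, -0.001]
[-0.0476, 0.0119, -0.0035, -0.001]
[-0.0476, 0.0119, -0.0035, -0.001]
[-0.0476, 0.0118, -0.0035, -0.001]
```

Request:
arm_command([
  {"offset": [0, 0, -0.02], "spin": 0},
  {"offset": [0, 0, -0.05], "spin": 0},
  {"offset": [0, 0, -0.05], "spin": 0},
  {"offset": [-0.046, 0.012, -0.008], "spin": -0.001},
  {"offset": [-0.049, 0.012, -0.006], "spin": -0.001},
])

```text
time_s: 20.52
ee_pos: [521.5, 70.5, 189.3]
ee_rot: [179.9, -0.0, 94.6]
force: [0.0, 0.9, -1.8]
gripper_width: 52.2
gripper_force: 18.0
```

Request:
arm_command([
  {"offset": [-0.049, 0.012, -0.004], "spin": -0.001},
  {"offset": [-0.049, 0.012, -0.004], "spin": -0.001},
  {"offset": [-0.049, 0.012, -0.003], "spin": -0.001},
  {"offset": [-0.049, 0.012, 0], "spin": -0.001},
  {"offset": [-0.049, 0.012, 0], "spin": -0.001},
])

```text
time_s: 21.15
ee_pos: [600.8, -169.8, 198.9]
ee_rot: [-179.9, -0.0, 94.8]
force: [0.7, 1.0, -1.8]
gripper_width: 52.1
gripper_force: 18.0
```

Request:
arm_command([
  {"offset": [-0.049, 0.012, 0], "spin": -0.001},
  {"offset": [-0.046, 0.012, 0], "spin": -0.001},
  {"offset": [0, 0, 0], "spin": 0},
  {"offset": [0, 0, 0], "spin": 0},
])

```text
time_s: 21.65
ee_pos: [632.1, -260.4, 198.6]
ee_rot: [-179.9, -0.1, 94.9]
force: [-0.5, 0.2, -1.5]
gripper_width: 51.8
gripper_force: 18.0
```

```bash
python3 - <<'E'
from seg import *
s=env.state(); print(s['time_s'],s['ee_pos'],s['ee_rot'],np.abs(s['qvel']).max(),s['gripper_width'])
im,d,P=cloud('wrist'); cv2.imwrite('pics/w5.png',im)
fit(P,im,(649,-201),85,9,25,'obl'); fit(P,im,(490,-170),115,9,25,'long');fit(P,im,(634,-15),60,50,72,'tin')
from plan import plan; plan(649.2,-201.5,100,95,2)
E
```

```text
21.65 [ 632.14748052 -260.433565    198.57476356] [-1.79901454e+02 -1.02241983e-01  9.49069739e+01] 1.1669899750836517 51.8386266869366
obl 6166 c [ 649.6 -202.4] size [72.7 97.9] long dir 95.6 z 14.8 mean [ 649.1 -201.3]
long 11263 c [ 491.4 -170.9] size [ 80.8 190.3] long dir 101.0 z 14.9 mean [ 493.7 -171.7]
tin none
[0.0284, 0.011, 0.0495, -0.0004]
[0.0284, 0.011, 0.0495, -0.0004]
```

View pics/w5.png

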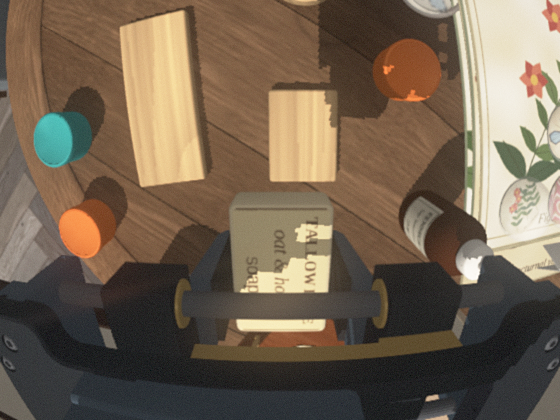

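```bash
python3 - <<'E'
from seg import *
im,d,P=cloud('wrist')
v,u=np.mgrid[0:420,0:560]
m=(P[...,0]>690)&(P[...,0]<820)&(P[...,1]>-330)&(P[...,1]<-60)&(P[...,2]>30)&(v<290)&(P[...,2]<185)
for y in range(-330,-60,30):
    p=P[m&(P[...,1]>=y)&(P[...,1]<y+30)]
    if len(p): print(y,len(p),'minx',p[:,0].min().round(),'zmax',p[:,2].max().round(), 'minx z>80',p[p[:,2]>80][:,0].min().round() if (p[:,2]>80).any() else None)
E
```

```text
-330 54 minx 780.0 zmax 116.0 minx z>80 782.0
-300 2001 minx 771.0 zmax 148.0 minx z>80 771.0
-270 2607 minx 772.0 zmax 143.0 minx z>80 772.0
-180 35 minx 741.0 zmax 45.0 minx z>80 None
-150 1491 minx 718.0 zmax 46.0 minx z>80 None
-120 1428 minx 718.0 zmax 45.0 minx z>80 None
-90 56 minx 742.0 zmax 45.0 minx z>80 None
```

Request:
arm_command([
  {"offset": [0.0284, 0.011, 0.048], "spin": -0.003},
  {"offset": [0.0284, 0.0112, 0.048], "spin": -0.003},
  {"offset": [0, 0, 0.03], "spin": 0},
  {"offset": [0, 0, 0.02], "spin": 0},
  {"offset": [0, 0, 0.008], "spin": 0},
])

```text
time_s: 22.38
ee_pos: [649.1, -200.9, 44.5]
ee_rot: [-179.9, -0.1, 95.4]
force: [-0.7, -0.8, -1.2]
gripper_width: 51.8
gripper_force: 18.0
```

Request:
arm_command([
  {"offset": [0, 0, 0], "spin": 0},
  {"offset": [0, 0, 0], "spin": 0},
  {"offset": [0, 0, 0], "spin": 0},
])

```text
time_s: 22.75
ee_pos: [650.4, -202.7, 46.7]
ee_rot: [179.9, 0.0, 95.3]
force: [-0.0, 0.5, -0.8]
gripper_width: 51.9
gripper_force: 18.0
```

```bash
python3 - <<'E'
from plan import *
s=env.state(); print(s['ee_pos'],s['ee_rot'],s['gripper_width'])
plan(649.5,-202.3,34.7,95.3)
E
```

```text
[ 650.44949145 -202.68216818   46.7083303 ] [1.79890035e+02 4.03366983e-02 9.52643411e+01] 51.94423130324425
[0.0005, -0.0009, 0.012, -0.0006]
```

Request:
arm_command([
  {"offset": [0.0004, -0.0008, 0.006], "spin": 0},
  {"offset": [0, 0, 0.003], "spin": 0},
  {"offset": [0, 0, 0.001], "spin": 0},
  {"offset": [0, 0, 0], "spin": 0},
  {"offset": [0, 0, 0], "spin": 0},
])

```text
time_s: 23.38
ee_pos: [649.2, -202.2, 35.6]
ee_rot: [180.0, 0.0, 95.3]
force: [-0.2, -0.0, -1.7]
gripper_width: 51.6
gripper_force: 18.0
```

Request:
arm_command([
  {"offset": [0, 0, 0.001], "spin": 0},
  {"offset": [0, 0, 0], "spin": 0},
  {"offset": [0, 0, 0], "spin": 0},
])

```text
time_s: 23.75
ee_pos: [649.3, -202.2, 34.7]
ee_rot: [180.0, 0.0, 95.3]
force: [0.7, 1.1, 0.7]
gripper_width: 51.9
gripper_force: 18.0
```

Request:
arm_command([
  {"offset": [0, 0, 0], "spin": 0},
  {"offset": [0, 0, 0], "spin": 0},
  {"offset": [0, 0, 0], "spin": 0},
  {"offset": [0, 0, -0.02], "spin": 0},
  {"offset": [0, 0, -0.04], "spin": 0},
], jaw=0.085)

```text
time_s: 24.38
ee_pos: [647.7, -201.7, 93.2]
ee_rot: [-179.8, -0.1, 95.3]
force: [-0.4, 0.7, -0.3]
gripper_width: 84.8
gripper_force: 0.0
```

Request:
arm_command([
  {"offset": [0, 0, -0.05], "spin": 0},
  {"offset": [0, 0, -0.05], "spin": 0},
  {"offset": [0, 0, -0.03], "spin": 0},
  {"offset": [0.04, -0.026, 0], "spin": 0.007},
  {"offset": [0.043, -0.029, 0], "spin": 0.007},
])

```text
time_s: 25.0
ee_pos: [586.5, -123.8, 224.8]
ee_rot: [179.9, -0.0, 94.4]
force: [0.3, 0.9, 0.4]
gripper_width: 84.8
gripper_force: 0.0
```

```bash
python3 - <<'E'
from seg import *
s=env.state(); print(s['time_s'],s['ee_pos'],s['ee_rot'],np.abs(s['qvel']).max(),s['gripper_width'])
im,d,P=cloud('wrist'); np.save('w6.npy',P); cv2.imwrite('pics/w6.png',im)
fit(P,im,(649,-201),85,36,50,'soap'); fit(P,im,(649,-201),85,9,25,'obl'); fit(P,im,(490,-170),115,9,25,'long');fit(P,im,(634,-15),60,50,72,'tin')
from plan import plan; plan(500,10,230,94,3)
E
```

```text
25.0 [ 586.47108165 -123.80194902  224.79656138] [ 1.79933132e+02 -1.72110791e-03  9.43867064e+01] 48.37500040432061 84.82520605402013
soap 2625 c [ 648.9 -201.6] size [52.4 78.1] long dir 95.8 z 40.7 mean [ 647.6 -198.9]
obl 1411 c [ 649.8 -201.3] size [72.4 98.3] long dir 95.6 z 14.5 mean [ 640.1 -181.6]
long 7818 c [ 491.2 -170.2] size [ 80.6 189.7] long dir 101.2 z 14.8 mean [ 493.  -152.1]
tin 3212 c [634.1 -15.8] size [63.5 64.1] long dir 171.5 z 59.1 mean [633.4 -16. ]
[0.0448, -0.0235, -0.0018, 0.0031]
[0.0448, -0.0236, -0.0018, 0.0031]
[0.0447, -0.0237, -0.0018, 0.0031]
```

Soap and tin are centred. Now the carton.

Request:
arm_command([
  {"offset": [0.042, -0.023, -0.002], "spin": 0.003},
  {"offset": [0.042, -0.023, -0.002], "spin": 0.003},
  {"offset": [0.042, -0.023, -0.002], "spin": 0.003},
  {"offset": [0, 0, 0], "spin": 0},
  {"offset": [0, 0, 0], "spin": 0},
])

```text
time_s: 25.68
ee_pos: [509.2, -4.1, 230.8]
ee_rot: [179.9, 0.0, 94.0]
force: [-0.4, -0.8, 0.0]
gripper_width: 85.0
gripper_force: 0.0
```

```bash
python3 - <<'E'
from seg import *
s=env.state(); print(s['time_s'],s['ee_pos'],s['ee_rot'],np.abs(s['qvel']).max(),s['gripper_width'])
im,d,P=cloud('wrist'); cv2.imwrite('pics/w7.png',im)
fit(P,im,(490,121),130,28,44,'box')
from plan import plan; plan(492.3,121,100,93.7,4)
E
```

```text
25.675 [509.24097632  -4.14244296 230.84580535] [1.79934915e+02 3.12931569e-02 9.39829528e+01] 0.9884016092582985 85.02083204972739
box 8305 c [493.  119.8] size [ 60.4 166.4] long dir 93.8 z 34.8 mean [493. 118.]
[0.0316, -0.0021, 0.0327, 0.001]
[0.0316, -0.0021, 0.0327, 0.001]
[0.0316, -0.0022, 0.0327, 0.001]
[0.0316, -0.0022, 0.0327, 0.001]
```

View pics/w7.png

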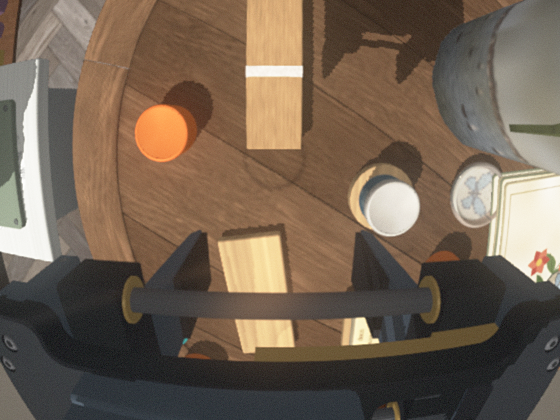

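Request:
arm_command([
  {"offset": [0.0316, -0.002, 0.03], "spin": 0.001},
  {"offset": [0.0316, -0.002, 0.03], "spin": 0.001},
  {"offset": [0.0316, -0.002, 0.03], "spin": 0.001},
  {"offset": [0.032, -0.0018, 0.03], "spin": 0.001},
  {"offset": [0, 0, 0.02], "spin": 0},
])

```text
time_s: 26.35
ee_pos: [492.6, 122.9, 88.8]
ee_rot: [-179.9, -0.0, 93.8]
force: [-0.1, -0.8, -0.2]
gripper_width: 85.1
gripper_force: 0.0
```

Request:
arm_command([
  {"offset": [0, 0, 0], "spin": 0},
  {"offset": [0, 0, 0], "spin": 0},
  {"offset": [0, 0, 0], "spin": 0},
])

```text
time_s: 26.72
ee_pos: [493.4, 121.7, 91.5]
ee_rot: [179.9, -0.0, 93.7]
force: [0.0, 0.7, 1.1]
gripper_width: 84.9
gripper_force: 0.0
```

```bash
python3 - <<'E'
from plan import *
s=env.state(); print(s['ee_pos'],s['ee_rot'])
plan(492.9,121.5,22,93.8)
E
```

```text
[493.39989201 121.74940748  91.52552658] [ 1.79874503e+02 -2.15368118e-02  9.36618351e+01]
[-0.0002, -0.0005, 0.0695, -0.0024]
```

Request:
arm_command([
  {"offset": [0, -0.0005, 0.03], "spin": -0.002},
  {"offset": [0, 0, 0.02], "spin": 0},
  {"offset": [0, 0, 0.012], "spin": 0},
  {"offset": [0, 0, 0.006], "spin": 0},
  {"offset": [0, 0, 0], "spin": 0},
])

```text
time_s: 27.35
ee_pos: [492.2, 122.1, 22.8]
ee_rot: [180.0, -0.0, 93.8]
force: [0.9, 0.5, 1.0]
gripper_width: 84.6
gripper_force: 0.0
```

Request:
arm_command([
  {"offset": [0, 0, 0], "spin": 0},
  {"offset": [0, 0, 0], "spin": 0},
  {"offset": [0, 0, 0], "spin": 0},
  {"offset": [0, 0, 0], "spin": 0},
  {"offset": [0, 0, 0], "spin": 0},
], jaw=0.052, newtons=30)

```text
time_s: 27.98
ee_pos: [492.5, 122.3, 23.0]
ee_rot: [179.9, -0.0, 93.8]
force: [0.3, 0.9, 3.6]
gripper_width: 59.7
gripper_force: 30.0
```

Request:
arm_command([
  {"offset": [0, 0, 0], "spin": 0},
  {"offset": [0, 0, -0.01], "spin": 0},
  {"offset": [0, 0, 0], "spin": 0},
  {"offset": [0, 0, 0], "spin": 0},
])

```text
time_s: 28.48
ee_pos: [491.3, 122.0, 32.2]
ee_rot: [-179.9, 0.0, 93.8]
force: [-0.2, -0.5, -2.6]
gripper_width: 59.8
gripper_force: 30.0
```

```bash
python3 - <<'E'
from plan import *
s=dict(env.state()); print(s['ee_pos'],s['ee_rot'],s['gripper_width'])
s['ee_pos']=s['ee_pos']+[0,0,90]
plan(491.2,-170.6,120,101.1,7,s)
E
```

```text
[491.29558223 121.97841821  32.23114951] [-1.79934518e+02  5.23232702e-03  9.38361003e+01] 59.8493595042548
[-0.0417, -0.0028, 0.0003, -0.0181]
[-0.0416, -0.0036, 0.0003, -0.0181]
[-0.0416, -0.0043, 0.0003, -0.0181]
[-0.0415, -0.0051, 0.0003, -0.0181]
[-0.0414, -0.0058, 0.0003, -0.0181]
[-0.0413, -0.0066, 0.0003, -0.0181]
[-0.0412, -0.0073, 0.0003, -0.0181]
```

Request:
arm_command([
  {"offset": [0, 0, -0.03], "spin": 0},
  {"offset": [0, 0, -0.04], "spin": 0},
  {"offset": [-0.0417, -0.0028, -0.02], "spin": -0.018},
  {"offset": [-0.0416, -0.0036, 0], "spin": -0.018},
  {"offset": [-0.0416, -0.0043, 0], "spin": -0.018},
])

```text
time_s: 29.1
ee_pos: [491.3, -4.3, 122.5]
ee_rot: [-180.0, -0.0, 97.0]
force: [0.2, -0.5, -3.9]
gripper_width: 59.7
gripper_force: 30.0
```

Request:
arm_command([
  {"offset": [-0.0415, -0.0051, 0], "spin": -0.018},
  {"offset": [-0.0414, -0.0058, 0], "spin": -0.018},
  {"offset": [-0.0413, -0.0066, 0], "spin": -0.018},
  {"offset": [-0.0412, -0.0073, 0.01], "spin": -0.018},
  {"offset": [0, 0, 0.02], "spin": 0},
])

```text
time_s: 29.72
ee_pos: [492.1, -173.4, 92.4]
ee_rot: [179.9, 0.1, 100.9]
force: [0.5, 1.2, -3.7]
gripper_width: 60.1
gripper_force: 30.0
```

Request:
arm_command([
  {"offset": [0, 0, 0.02], "spin": 0},
  {"offset": [0, 0, 0.015], "spin": 0},
  {"offset": [0, 0, 0], "spin": 0},
  {"offset": [0, 0, 0], "spin": 0},
])

```text
time_s: 30.22
ee_pos: [492.2, -170.5, 58.0]
ee_rot: [180.0, 0.0, 101.1]
force: [0.2, 0.7, -3.8]
gripper_width: 59.7
gripper_force: 30.0
```

```bash
python3 - <<'E'
from plan import *
s=env.state(); print(s['time_s'],s['ee_pos'],s['ee_rot'],s['gripper_width'])
plan(491.2,-170.1,40,101.1)
E
```

```text
30.225 [ 492.16408952 -170.51945716   57.96759131] [1.79950237e+02 2.44721966e-02 1.01078556e+02] 59.66895384234673
[0.0006, -0.0009, 0.018, -0.0004]
```

Request:
arm_command([
  {"offset": [0.0004, -0.0005, 0.01], "spin": 0},
  {"offset": [0, 0, 0.005], "spin": 0},
  {"offset": [0, 0, 0.002], "spin": 0},
  {"offset": [0, 0, 0], "spin": 0},
  {"offset": [0, 0, 0], "spin": 0},
])

```text
time_s: 30.85
ee_pos: [491.3, -170.3, 40.6]
ee_rot: [180.0, 0.0, 101.1]
force: [-0.1, -0.1, -2.9]
gripper_width: 59.6
gripper_force: 30.0
```

Request:
arm_command([
  {"offset": [0, 0, 0.001], "spin": 0},
  {"offset": [0, 0, 0], "spin": 0},
  {"offset": [0, 0, 0], "spin": 0},
])

```text
time_s: 31.22
ee_pos: [491.1, -170.2, 39.6]
ee_rot: [180.0, -0.0, 101.1]
force: [-0.0, -0.4, -2.9]
gripper_width: 59.8
gripper_force: 30.0
```

Request:
arm_command([
  {"offset": [0, 0, 0.0008], "spin": 0},
  {"offset": [0, 0, 0], "spin": 0},
  {"offset": [0, 0, 0], "spin": 0},
])

```text
time_s: 31.6
ee_pos: [491.2, -170.3, 39.0]
ee_rot: [180.0, 0.0, 101.1]
force: [-0.9, 0.5, 0.2]
gripper_width: 59.6
gripper_force: 30.0
```

Request:
arm_command([
  {"offset": [0, 0, 0], "spin": 0},
  {"offset": [0, 0, 0], "spin": 0},
  {"offset": [0, 0, 0], "spin": 0},
  {"offset": [0, 0, -0.02], "spin": 0},
  {"offset": [0, 0, -0.04], "spin": 0},
], jaw=0.088)

```text
time_s: 32.22
ee_pos: [490.0, -169.8, 98.0]
ee_rot: [-179.8, -0.1, 101.1]
force: [0.9, 0.3, 0.5]
gripper_width: 87.8
gripper_force: 0.0
```

Request:
arm_command([
  {"offset": [0, 0, -0.05], "spin": 0},
  {"offset": [-0.03, 0, -0.05], "spin": 0},
  {"offset": [-0.05, 0, -0.03], "spin": 0},
  {"offset": [-0.03, 0, 0], "spin": 0},
  {"offset": [0, 0, 0], "spin": 0},
])

```text
time_s: 32.85
ee_pos: [512.3, -279.8, 228.6]
ee_rot: [180.0, 0.0, 100.9]
force: [0.0, 0.6, -0.1]
gripper_width: 87.7
gripper_force: 0.0
```

Request:
arm_command([
  {"offset": [0, 0, 0], "spin": 0},
  {"offset": [0, 0, 0], "spin": 0},
])

```text
time_s: 33.1
ee_pos: [511.9, -277.0, 228.4]
ee_rot: [-180.0, -0.1, 101.1]
force: [-1.3, -0.3, 0.5]
gripper_width: 87.9
gripper_force: 0.0
```

```bash
python3 - <<'E'
from seg import *
s=env.state(); print(s['time_s'],s['ee_pos'],s['ee_rot'],s['gripper_width'])
im,d,P=cloud('wrist'); cv2.imwrite('pics/w8.png',im)
fit(P,im,(490,-170),115,44,60,'box'); fit(P,im,(490,-170),115,9,22,'long')
fit(P,im,(649,-201),85,36,50,'soap'); fit(P,im,(634,-15),60,50,72,'tin')
im,d,P=cloud('side')
cv2.imwrite('pics/side1.png',cv2.resize(im[100:350,200:380],(576,600*4//3 if 0 else 600),interpolation=2))
fit(P,im,(548,320),60,44,60,'ring'); fit(P,im,(548,320),60,9,22,'sq'); fit(P,im,(490,-170),115,44,60,'box'); fit(P,im,(649,-201),85,36,50,'soap'); fit(P,im,(634,-15),60,50,72,'tin');fit(P,im,(378,312),60,20,110,'glass')
E
```

```text
33.1 [ 511.86838975 -277.01134708  228.36019268] [-1.79958822e+02 -6.46415340e-02  1.01115370e+02] 87.94688221989522
box 9410 c [ 491.1 -172.1] size [ 60.5 170.5] long dir 100.9 z 50.8 mean [ 491.  -172.5]
long 1983 c [ 491.1 -171.6] size [ 80.6 189.1] long dir 101.0 z 14.6 mean [ 492.4 -177. ]
soap 2852 c [ 648.1 -202.3] size [52.5 78.6] long dir 95.5 z 40.6 mean [ 646.6 -202. ]
tin 546 c [642.2 -37.6] size [57.6 18.5] long dir 21.0 z 58.8 mean [639.4 -38.2]
ring 204 c [545.9 318.3] size [43.1 43.7] long dir 162.4 z 51.4 mean [545.4 319.5]
sq 162 c [547.1 320.8] size [62.  62.1] long dir 162.6 z 15.5 mean [541.4 334.4]
box 751 c [ 489.3 -173.1] size [ 60.2 175.2] long dir 100.7 z 52.0 mean [ 488.4 -168.1]
soap 268 c [ 646.9 -202.7] size [52.1 83.6] long dir 95.1 z 42.3 mean [ 645.9 -200.2]
tin 285 c [632.6 -15.7] size [64.2 63.4] long dir 58.4 z 59.9 mean [631.7 -14.2]
glass 576 c [378.6 312.5] size [63.6 66.9] long dir 109.2 z 63.2 mean [378.8 312.6]
```

View pics/w8.png

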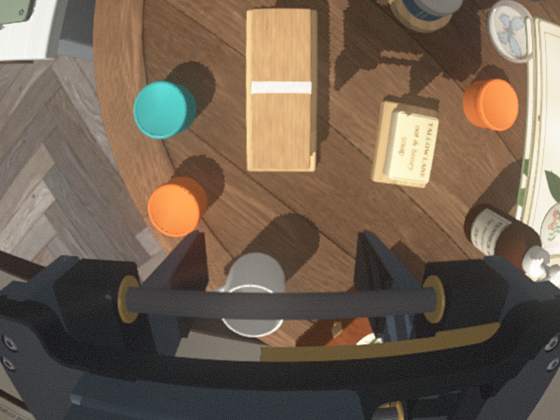

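View pics/side1.png

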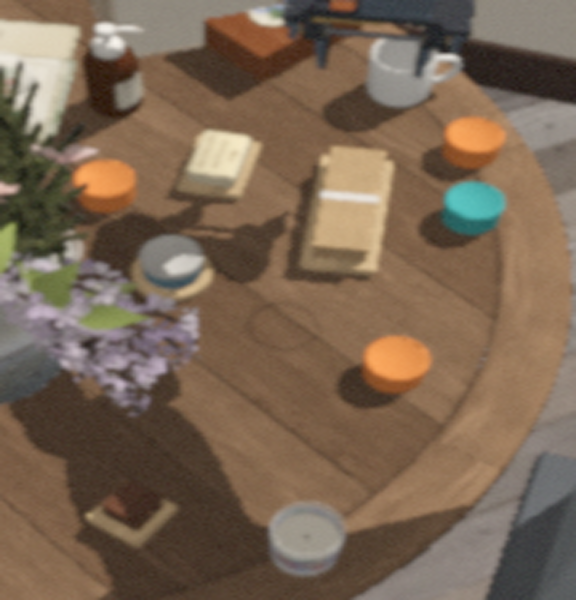

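```bash
python3 -c "
from h import *
print(env.job_done())"
```

```text
the job is handed in; nothing more can be done
None
```

The stack is apart and the job handed in at about 33 s. All four pieces sit flat on their matching risers, centred within about 2 mm and lined up (the ring box is furthest off). The arm never touched the candle glass or the mug.

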